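Turn the primed test panel over its hinge rod

ROBOT

A 6-joint arm with a two-finger parallel gripper is mounted at the origin on a cart in front of the work surface, level with it; the furniture and walls round the work are solid. World frame = base frame: x ahead of the robot, y to its left, z up, the work surface at z = 0. Lengths are in mm, angles in rad, forces in N, time in s.
With the tool pointing down it reaches from about 275 to 825 mm from the base axis. Payload 4.9 kg.
Tool frame: the origin (TCP) lies at the very end of the fingers, on their centre line; the grasp point (between the pads) lies 19 mm behind it; z points along the fingers, y is the line along which they close (so a half turn about z gives the same grasp; the last joint's range is limited). The gripper opens to 85 mm and grips with 20 to 120 N. Pads are 22 mm wide; open, the fingers measure 114 mm over their backs; the gripper's body (76 mm by 85 mm) begins 54 mm behind the grasp point. The pads swing forward as they close: fully open they stand 13 mm farther back than shut.
Start: joints at [-1.283, 0.326, -0.193, 1.052, 0, 1.437], TCP at [225.185, -501.807, 231.281] pointing down, gripper open.
Joint ranges: [-2.65, 2.65], [-0.97, 1.79], [-1.3, 1.35], [-1.93, 2.1], [-1.47, 1.37], [-3.14, 3.14]. Speed limits (rad/s): [2.57, 2.57, 3.14, 3.14, 3.14, 3.14].

INTERFACE

Orientations are given as [roll, pitch, yaw] about the fixed x, y, z axes, in that order (R = Rz(yaw) Ry(pitch) Rx(roll)).
In Python, from bench import bot, solve_ik, imaging gives the robot as it stands. Calls block until the motion is done:
- bot.move_ptp(position, orientation): joint-space move of the TCP to a pose.
- bot.movel(position, rot=None, max_speed=150, threshold=None): straight line of the TCP; rot=None keeps the orientation; max_speed is the mean speed in mm/s. With threshold (N) it stops when the force on the tool has changed by that much, and returns True; else False.
- bot.move_j(angles): joint-space move.
- bot.grip(opening, effort=None): opening from 0.0 (shut) to 1.0 (fully open); effort is the grip in N (None keeps the last); returns when the fingers have stopped.
- bot.dwell(seconds).
- solve_ik(position, orientation): joint angles nearest the present ones, or None.
- bot.get_state(): the state.
- imaging.capture(name): name is "scene" or "side" or "wrist"; returns the picture (384x512x3 uint8, blue, green, red); there is no depth.
- imaging.camera_model(name): a dict with "K" (3x3 intrinsics, pixels), "position" and "rotation" of the camera in the world. Camera axes: x right, y up, looking along -z (the intrinsics and any distortion apply to the point x, -y, -z); pixel columns grow to the right and rows downward; lengths in mm; the calibration is good to about 2 mm. A picture is of the moment at which its call begins: read the wrist's pose just before it. camera_model takes no time and is no camera call; for the wrist camera it gives the pose at the moment of the call.
A pose or a line that the arm cannot do raises bot.IKError and nothing moves.
- bot.sign_off(): hands the job in; it is judged then, once.
The state is a dict: "t": time; "qpos": joint angles; "joint_velocities": joint speeds; "effort": joint torques, N m; "tcp_pos": TCP position; "orientation": TCP orientation; "contact_force": force on the tool from outside, world axes, zero at the start; "wrist_torque": the same for the moment, N m; "opening": opening from 0.0 (shut) to 1.0 (fully open); "gripper_force": force on a finger pad.
Only numpy, scipy, OpenCV 4.12 (cv2) and the standard library are available. Lean on these libraries where they do the work, as an engineer would, in place of code of your own. Each camera call takes 0.05 s, during which the arm holds its last target. There are 200 camera calls.

TASK

The test-panel stand carries a wide and a narrow metal panel, both hinged on one rod and lying primed side up on its right half. With the fingertips, push the wide panel up by its bent lip and guide it over the rod until it lies fully flat on the left half, bare back up, for its next coat. Do not pinch, fling or bear down hard on the panel; leave the narrow panel, the stand and the things round it where they are.

Things in the scene. Friction and masses are not known exactly. Their poses are not given: they have to be found in the camera images.
- stand: Loose 3 kg plywood panel stand. Origin: centre of its underside, on the table. x runs along the hinge rod, roughly away from the robot; +y is the left half, -y the right half. Foot 205 (x) x 180 (y) x 12 mm; deck 205 x 160 mm, top 52 mm high; rubber strips on it, 56 mm high, carry the panels. Rod over the deck's middle line, in three lugs of 7 mm radius at x = -94, +25, +94 mm.
- wide (a joint): Angle of the wide panel about the rod: 0 = lying on the right half (-y of the stand), pi/2 = upright, pi = lying flat on the left half. Starts at 0 to 0.35. Stiff hinge, about 0.1 N m of friction, panel about 0.12 kg: a push of 1 to 2 N at the edge moves it, it stays where it is left and must be pushed down all the way.
- wide_spine (a point): Point on the rod's axis at the middle of the wide panel, 57.5 mm above the table (stand x = -35 mm). Axes turn with the panel: x along the rod as the stand's x, y from the free edge towards the rod, z out of the primed (grey) side.
- wide_edge (a point): Middle of the wide panel's bend line, 95 mm from the rod's axis; same axes. The panel is smooth 3 mm aluminium sheet (friction on the fingers about 0.35), 100 mm along the rod (stand x -85 to +15 mm), flat from the rod to this line.
- wide_lip (a point): Middle of the outer edge of the wide panel's lip: 30 mm long beyond the bend line, as wide as the panel, bent 60 degrees towards the primed side, so that its edge is 110 mm from the rod and 26 mm above the sheet when the panel lies on the right. It overhangs the deck by 15 to 30 mm with free space below down to the foot. Turned over, it points down beside the deck.
- narrow (a joint): Angle of the narrow panel about the same rod, 0 = lying on the right half, where it starts and is to stay. Same sheet and lip as the wide panel but only 50 mm along the rod (stand x +33 to +83 mm), 18 mm beyond the wide panel.
- cup: Grey translucent mixing cup, 68 mm across, 62 mm high, standing upright to the right of the stand; origin at the centre of its underside. To be left alone.
- tape: Roll of masking tape lying flat, 104 mm across, 24 mm high, to the right and nearer the robot; origin at the centre of its underside. To be left alone.
- block: Black sanding block, 60 x 78 x 23 mm, lying to the left of the stand; origin at the centre of its underside. To be left alone.

How it is judged (in metres and radians):
On the way:
1. the wide panel is pushed up to about upright by the fingertips (value of joint wide between 1.2 and 2.2 rad and contact force between the fingers and wide above 0.1 N), for 0.05 s.
At the end, for the whole second after the job is handed in: The wide panel lies on the left half within 0.08 rad (about 8 mm at its edge) of flat and at rest; the narrow panel still lies on the right half within 0.08 rad; the stand, cup, tape roll and sanding block are upright and within 25 mm of where they were (value of joint wide above 3.06 rad and value of joint narrow below 0.08 rad and distance of each of stand, cup, tape, block from where it was at the start of the episode below 0.025 m and angle between stand's own z axis and vertical below 0.03 rad and angle between cup's own z axis and vertical below 0.1 rad and angular speed of wide below 0.1 rad/s); the robot touches nothing.
It fails at once if the wide panel is flung (faster than 6 rad/s) (velocity of joint wide above 6 rad/s).
It fails at once if the panel is pinched or borne down on hard (over 38 N between fingers and panel) (contact force between the fingers and wide above 38 N).
It fails at once if the narrow panel is lifted (over 0.2 rad) (value of joint narrow above 0.2 rad).
It fails at once if the stand is shoved, lifted or tipped (distance of stand from where it was at the start of the episode above 0.03 m or angle between stand's own z axis and vertical above 0.08 rad).
It fails at once if a bystander is moved, lifted or knocked over (distance of any of cup, tape, block from where it was at the start of the episode above 0.03 m).
It also fails if it takes over 38 s, if anything falls off the work surface, if the arm or the gripper's body presses on something with over 40 N, if the wrist force passes 120 N, or if a joint passes its speed limit or range.

## Working session

There is one attempt and no reset: what is moved stays moved. The work goes in short steps, each a Python script; the robot and the scene stay as the last script left them, time stands still between calls to the robot, and variables do not carry over. Pictures are saved under pics/ and viewed, at most 10 in all, crops included, and the job is handed in when it is done.

```bash
mkdir -p pics; ls
python3 - <<'E'
from bench import bot, solve_ik, imaging
import cv2, numpy as np
a=imaging.capture("scene"); b=imaging.capture("side")
cv2.imwrite("pics/scene.png",a); cv2.imwrite("pics/side.png",b)
for n in("scene","side"):
    m=imaging.camera_model(n); print(n,{k:np.round(v,3).tolist() if not isinstance(v,str) else v for k,v in m.items()})
print(bot.get_state())
E
```

```text
pics
scene {'K': [[394.988, 0.0, 257.045], [0.0, 394.988, 189.618], [0.0, 0.0, 1.0]], 'position': [114.704, 677.373, 931.25], 'rotation': [0.736, -0.005, -2.556]}
side {'K': [[359.512, 0.0, 254.01], [0.0, 359.512, 195.177], [0.0, 0.0, 1.0]], 'position': [941.863, -896.761, 879.375], 'rotation': [0.932, -0.018, 0.443]}
{'t': 0.1, 'qpos': array([-1.28323201e+00,  3.26865946e-01, -1.93513858e-01,  1.05204469e+00,
       -9.24964890e-06,  1.43656879e+00]), 'joint_velocities': array([ 0.00046465, -0.00137684,  0.00215454,  0.00035159,  0.00221632,
        0.00068   ]), 'effort': array([-3.51062126e-04, -4.44240332e+01,  2.63036853e+01,  7.90224265e-03,
       -1.64205112e-04, -4.24003616e-06]), 'tcp_pos': array([ 225.00261223, -501.26068705,  230.57087202]), 'orientation': array([-3.13997790e+00, -2.08722285e-04,  4.21791699e-01]), 'contact_force': array([-0.50067226, -0.00717487,  0.09433385]), 'wrist_torque': array([-0.01570246, -0.00046957,  0.01690348]), 'gripper_force': 0.0, 'opening': 1.0004663449181663}
```

View pics/scene.png

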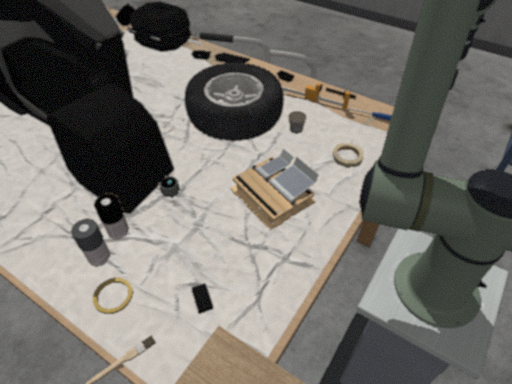

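View pics/side.png

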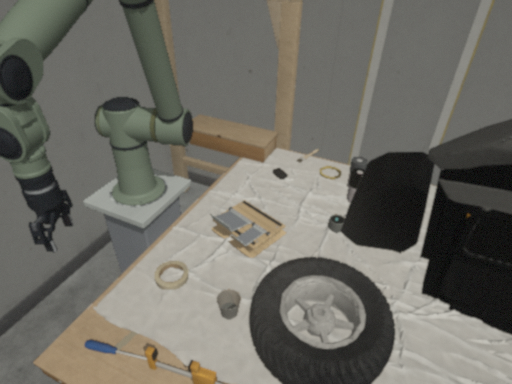

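The scene view shows the stand at about px (275,190), with the wide panel nearest the robot at (295,180). The cup is at (297,120), the tape at (348,154) and the block at (203,298). The side view shows the stand at about (248,228).

```bash
cat > h.py <<'E'
from bench import bot, solve_ik, imaging
import cv2, numpy as np
from scipy.spatial.transform import Rotation as Ro
def cam(n):
    m=imaging.camera_model(n); r=np.array(m["rotation"],float)
    return np.array(m["K"]),np.array(m["position"]),(Ro.from_euler('xyz',r).as_matrix() if r.size==3 else r)
def ray(c,uv):
    K,p,R=c; d=np.linalg.inv(K)@[uv[0],uv[1],1]; return p,R@(d*[1,-1,-1])
def plane(c,uv,z):
    p,d=ray(c,uv); return p+d*(z-p[2])/d[2]
def proj(c,X):
    K,p,R=c; v=(R.T@(np.atleast_2d(X)-p).T).T*[1,-1,-1]; q=(K@v.T).T; return q[:,:2]/q[:,2:]
def tri(c1,u1,c2,u2):
    p,d=ray(c1,u1);q,e=ray(c2,u2)
    s=np.linalg.lstsq(np.c_[d,-e],q-p,rcond=None)[0]; a,b=p+s[0]*d,q+s[1]*e
    return (a+b)/2,np.linalg.norm(a-b)
E
python3 - <<'E'
from h import *
cs,cd=cam("scene"),cam("side")
print("stand~",plane(cs,(275,190),50),plane(cd,(248,228),50),"cup",tri(cs,(297,121),cd,(229,303)),"tape",tri(cs,(348,154),cd,(171,275)),"block",tri(cs,(203,298),cd,(280,173)))
a=cv2.imread("pics/scene.png")[145:230,225:325];b=cv2.imread("pics/side.png")[190:265,200:300]
o=np.zeros((340,800,3),np.uint8);o[:,:400]=cv2.resize(a,None,fx=4,fy=4,interpolation=cv2.INTER_CUBIC);o[:300,400:]=cv2.resize(b,None,fx=4,fy=4,interpolation=cv2.INTER_CUBIC)
cv2.imwrite("pics/crop.png",o)
E
```

```text
stand~ [507.12537067 -19.10705751  50.        ] [539.47917438 -62.55170446  50.        ] cup (array([ 623.75800501, -356.62540951,   40.19139412]), np.float64(2.2030474394088233)) tape (array([ 403.81180797, -327.29052053,   13.75576781]), np.float64(1.253493993777938)) block (array([484.78444989, 363.70190691,  11.10486683]), np.float64(6.310993151990305))
```

View pics/crop.png

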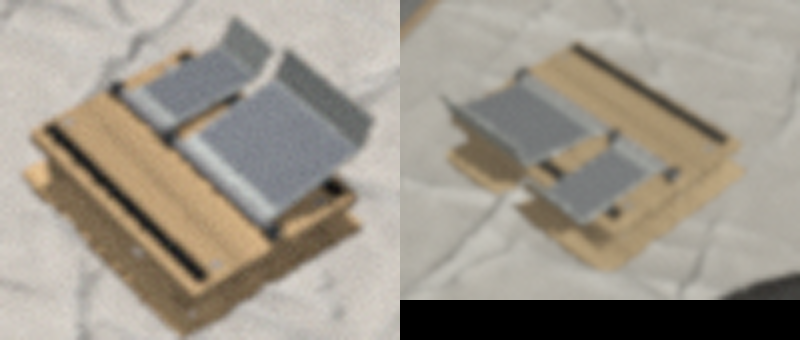

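The crop shows the three black rod lugs in scene view at crop px (115,88), (170,133) and (272,228). In side view they are at (672,173), (613,135) and (522,75). The wide panel's lip edge runs (280,50)–(373,122) in scene view.

Run:
```python
from h import *
cs,cd=cam("scene"),cam("side")
S=lambda u,v:(225+u/4-.4,145+v/4-.4)
D=lambda u,v:(200+(u-400)/4-.4,190+v/4-.4)
P={}
for n,a,b in [("far",(115,88),(672,173)),("mid",(170,133),(613,135)),("near",(272,228),(522,75)),("lipA",(280,50),(525,180)),("lipB",(373,122),(443,96))]:
    P[n]=tri(cs,S(*a),cd,D(*b)); print(n,P[n][0].round(1),round(P[n][1],1))
f,n=[plane(cs,S(*q),57.5) for q in((115,88),(272,228))]
f2,n2=[plane(cd,D(*q),57.5) for q in((672,173),(522,75))]
print(f,n,f2,n2,np.linalg.norm(f-n),np.linalg.norm(f2-n2))
for q in [(32,140),(190,295),(355,195),(190,52)]: print("deck",plane(cs,S(*q),52).round(1))
# panel angle: fit from lip edge
far,near=(f+f2)/2,(n+n2)/2
x=(far-near)[:2];x/=np.linalg.norm(x);c=(far+near)[:2]/2;y=np.array([-x[1],x[0]])
print("yaw",np.arctan2(x[1],x[0]),"c",c)
for k in("lipA","lipB"):
    p=P[k][0]; d=p[:2]-c; print(k,"stand x",d@x,"y",d@y,"z",p[2])
for k in ("cup","tape","block"):
    p={"cup":(624,-357),"tape":(404,-327),"block":(485,364)}[k]; d=np.array(p)-c; print(k,d@x,d@y)
```

```text
far [612.9 -61.   56.4] 1.4
mid [549.  -41.8  58.8] 1.9
near [437.4  -3.1  57.3] 0.2
lipA [ 517.2 -147.2   80.4] 2.9
lipB [ 413.8 -101.8   96.9] 3.4
[612.9549351  -59.76972887  57.5       ] [437.27140949  -2.98357239  57.5       ] [612.82193303 -62.53817344  57.5       ] [437.58941192  -3.21095366  57.5       ] 184.6330651261609 185.00312284251285
deck [637.3  18.3  52. ]
deck [456.2  78.6  52. ]
deck [404.1 -69.7  52. ]
deck [ 588.8 -132.8   52. ]
yaw -0.3195467742786094 c [525.15942239 -32.12560709]
lipA stand x 28.612373591224888 y -111.77001587687276 z 80.37613967816208
lipB stand x -83.8455323866548 y -101.17661425837261 z 96.92875688170108
cup 195.89190218166144 -277.3791513606431
tape -22.395322983829068 -318.0078029448447
block -162.56390437148636 363.4573603553578
```

```bash
cat >> h.py <<'E'
C=np.array([525.,-31.]);YAW=-0.3195;XS=np.array([np.cos(YAW),np.sin(YAW)]);YS=np.array([-XS[1],XS[0]])
H=11.;SGN=1
def W(x,y,z): return np.r_[C+x*XS+y*YS,z]
def rpy(a):   # tool tilted a from straight down towards stand +y, closing line along the rod
    z=np.r_[np.sin(a)*YS,-np.cos(a)]; y=SGN*np.r_[XS,0]
    return Ro.from_matrix(np.c_[np.cross(y,z),y,z]).as_euler('xyz')
def tilt(th): return np.radians(np.interp(np.degrees(th),[0,100,180],[A0,A0,0]))
A0=65.
def pose(th,rc=86.,gap=0.,x=-40.):  # upper fingertip corner on the back of the panel at angle th
    a=tilt(th); n=np.array([-np.sin(th),-np.cos(th)]); e=np.array([-np.cos(th),np.sin(th)])
    p=rc*e+(1.5+gap)*n-H*np.array([np.cos(a),np.sin(a)])
    return W(x,p[0],57.5+p[1]),rpy(a)
def pre(d,up=0.,gap=10.):
    p,o=pose(0,gap=gap); a=tilt(0); return p-d*np.r_[np.sin(a)*YS,-np.cos(a)]+[0,0,up],o
E
python3 - <<'E'
import h; from h import *
for s in(1,-1):
  for A in (65,55):
    h.SGN=s;h.A0=A
    print(s,A)
    L=[pre(110,100),pre(110),pre(0)]+[pose(np.radians(t)) for t in(0,45,90,120,150,180)]
    for p,o in L:
        q=solve_ik(p,o); print(p.round(),o.round(2),None if q is None else np.round(q,2))
E
```

```text
1 65
[ 427. -199.  183.] [ 3.14 -1.13  1.25] [-1.06  0.81 -0.12  1.6   0.73  0.43]
[ 427. -199.   83.] [ 3.14 -1.13  1.25] [-1.06  0.96 -0.14  1.45  0.73  0.43]
[ 459. -104.   36.] [ 3.14 -1.13  1.25] [-0.92  0.96 -0.3   1.19  0.85  0.55]
[ 459. -104.   46.] [ 3.14 -1.13  1.25] [-0.92  0.94 -0.31  1.2   0.85  0.55]
[466. -82. 107.] [ 3.14 -1.13  1.25] [-0.88  0.82 -0.35  1.25  0.88  0.59]
[485. -24. 134.] [ 3.14 -1.13  1.25] [-0.77  0.73 -0.43  1.16  0.95  0.72]
[498.  14. 124.] [ 3.14 -0.85  1.25] [-0.6   0.51 -0.56  0.81  0.81  1.16]
[507.  42.  97.] [-3.14 -0.43  1.25] [-0.32  0.37 -0.6   0.6   0.43  1.57]
[511.  53.  59.] [3.14 0.   1.25] [-0.04  0.45 -0.51  0.61  0.    1.85]
1 55
[ 430. -192.  200.] [ 3.14 -0.96  1.25] [-1.02  0.65 -0.19  1.47  0.68  0.6 ]
[ 430. -192.  100.] [ 3.14 -0.96  1.25] [-1.02  0.79 -0.24  1.28  0.68  0.6 ]
[ 458. -106.   37.] [ 3.14 -0.96  1.25] [-0.88  0.82 -0.4   1.    0.77  0.74]
[ 458. -106.   47.] [ 3.14 -0.96  1.25] [-0.88  0.8  -0.4   1.02  0.77  0.74]
[466. -83. 108.] [ 3.14 -0.96  1.25] [-0.84  0.68 -0.42  1.08  0.79  0.79]
[485. -26. 134.] [ 
[... 963 characters left out ...]
 -1.29]
-1 55
[ 430. -192.  200.] [ 3.14  0.96 -1.89] [-1.02  0.65 -0.19  1.47  0.68 -2.54]
[ 430. -192.  100.] [ 3.14  0.96 -1.89] [-1.02  0.79 -0.24  1.28  0.68 -2.54]
[ 458. -106.   37.] [ 3.14  0.96 -1.89] [-0.88  0.82 -0.4   1.    0.77 -2.4 ]
[ 458. -106.   47.] [ 3.14  0.96 -1.89] [-0.88  0.8  -0.4   1.02  0.77 -2.4 ]
[466. -83. 108.] [ 3.14  0.96 -1.89] [-0.84  0.68 -0.42  1.08  0.79 -2.35]
[485. -26. 134.] [ 3.14  0.96 -1.89] [-0.73  0.59 -0.49  1.    0.85 -2.21]
[498.  13. 125.] [-3.14  0.72 -1.89] [-0.54  0.43 -0.58  0.75  0.7  -1.87]
[507.  42.  98.] [ 3.14  0.36 -1.89] [-0.28  0.36 -0.59  0.6   0.36 -1.53]
[511.  53.  59.] [-3.14  0.   -1.89] [-0.04  0.45 -0.51  0.61  0.   -1.29]
```

Run:
```python
from h import *
bot.grip(0.0,20)
bot.move_ptp(*pre(110,100))
st=bot.get_state();print(st["t"],st["tcp_pos"],st["orientation"],st["contact_force"])
cw=cam("wrist")
w=imaging.capture("wrist");s=imaging.capture("side")
cv2.imwrite("pics/wrist1.png",w);cv2.imwrite("pics/side1.png",s)
cv2.imwrite("pics/c1.png",np.hstack([cv2.resize(w,(400,300)),cv2.resize(s[100:310,60:340],(400,300))]))
# predicted pixels of known points for th=0
for n,p in {"lugN":(-94,0,57.5),"lugM":(25,0,57.5),"lugF":(94,0,57.5),"bendA":(-85,-95,57.5),"bendB":(15,-95,57.5),"lipA":(-85,-110,83.5),"lipB":(15,-110,83.5),"nlipA":(33,-110,83.5)}.items():
    print(n,proj(cw,W(*p)).round(0))
```

```text
2.1917 [ 427.2500717  -199.75338436  182.65248532] [ 3.13945289 -1.13293605  1.25296567] [0.12561788 0.26261702 0.33313582]
lugN [[217. 191.]]
lugM [[301. 191.]]
lugF [[350. 191.]]
bendA [[217. 245.]]
bendB [[303. 245.]]
lipA [[213. 242.]]
lipB [[307. 242.]]
nlipA [[325. 242.]]
```

View pics/c1.png

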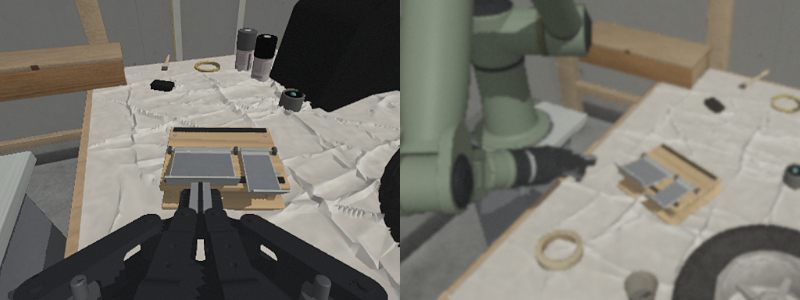

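View pics/wrist1.png

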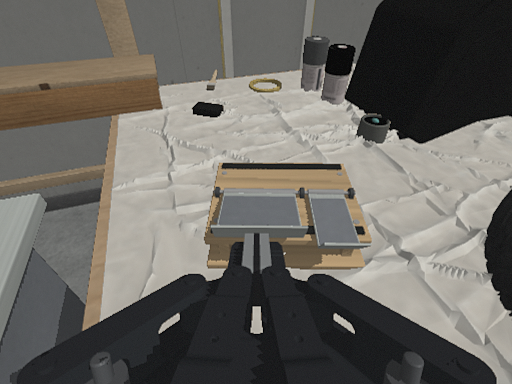

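Wrist view: lugs at (217,191), (302,192) and (351,192) match the predictions. The wide lip is at row ~233 against 242 predicted for flat, so the panel is raised about 0.15 rad. The closed fingers line up with the middle of the wide panel.

Run:
```python
from h import *
def rep(k):
    s=bot.get_state();print(k,round(s["t"],2),s["tcp_pos"].round(1),s["contact_force"].round(1))
bot.movel(*pre(110),max_speed=150); rep("pre")
hit=bot.movel(*pre(0),max_speed=80,threshold=8); rep(("in",hit))
if not hit:
    for t in (10,25,40):
        hit=bot.movel(*pose(np.radians(t)),max_speed=60,threshold=10); rep((t,hit))
        if hit: break
s=imaging.capture("side");c=imaging.capture("scene")
cv2.imwrite("pics/c2.png",np.hstack([cv2.resize(c[110:260,190:390],(400,300)),cv2.resize(s[150:300,140:340],(400,300))]))
```

```text
pre 3.11 [ 427.4 -199.4   83.1] [ 0.9 -0.1 -0.9]
('in', False) 4.63 [ 458.7 -105.    36.1] [ 0.4 -0.  -0.5]
(10, False) 5.2 [ 459.  -103.7   61.3] [ 0.2  0.4 -0.1]
(25, False) 5.72 [461.  -97.3  82.9] [-0.7 -0.2 -0.9]
(40, False) 6.25 [464.7 -86.  102.1] [0.  0.7 0.2]
```

View pics/c2.png

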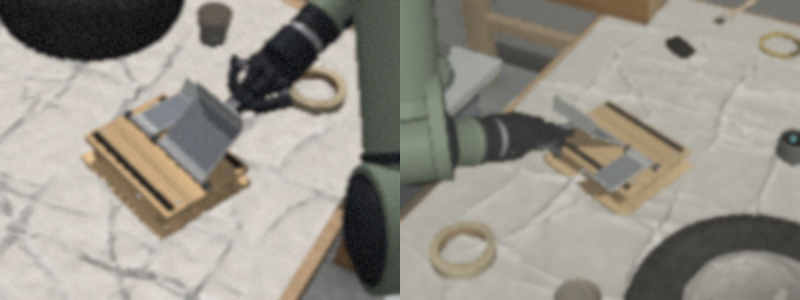

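The panel is raised about 40° on the fingertips, with the lip at about (210,100) in the left crop. The narrow panel still lies flat, so I'm continuing over the top.

Run:
```python
from h import *
def rep(k):
    s=bot.get_state();print(k,round(s["t"],2),s["tcp_pos"].round(1),s["contact_force"].round(1))
for t in (55,70,85,100,112,124,136,148,158):
    hit=bot.movel(*pose(np.radians(t)),max_speed=60,threshold=12); rep((t,hit))
    if hit: break
s=imaging.capture("side");c=imaging.capture("scene")
cv2.imwrite("pics/c3.png",np.hstack([cv2.resize(c[110:260,190:390],(400,300)),cv2.resize(s[150:300,140:340],(400,300))]))
```

```text
(55, False) 6.88 [469.7 -70.4 117.5] [-0.4 -0.2  0.3]
(70, False) 7.4 [475.9 -51.6 128.1] [ 0.2 -0.1  0.6]
(85, False) 7.92 [482.6 -30.8 133.3] [-0.2  0.3 -0.5]
(100, False) 8.45 [489.6  -9.5 132.6] [ 0.7 -0.4  0.4]
(112, False) 8.87 [494.5   5.2 129.4] [-0.4  0.2 -1.2]
(124, False) 9.28 [498.8  18.8 121.5] [-0.5 -0.2 -0. ]
(136, False) 9.7 [502.7  30.8 111.4] [-0.1  0.1  0.5]
(148, False) 10.12 [506.   40.5  99. ] [ 0.7  0.5 -0.1]
(158, False) 10.49 [508.1  46.6  87.3] [ 0.2 -0.4  0.3]
```

View pics/c3.png

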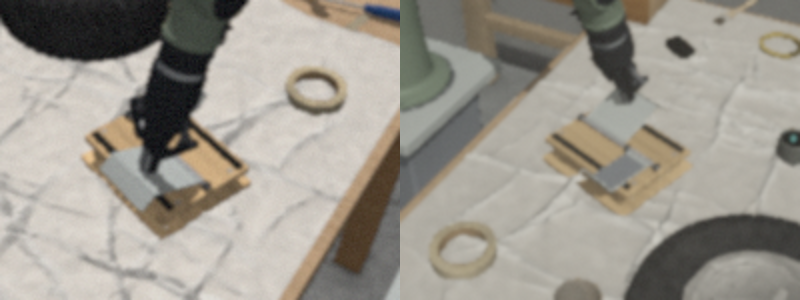

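The panel is past the rod and leaning left at about 158°, bare back up, and the narrow panel is untouched. Next is a gentle press down with a force stop.

Run:
```python
from h import *
def rep(k):
    s=bot.get_state();print(k,round(s["t"],2),s["tcp_pos"].round(1),s["contact_force"].round(1))
hit=bot.movel(*pose(np.radians(168)),max_speed=50,threshold=12); rep((168,hit))
p,o=pose(np.pi); hit=bot.movel(p+[0,0,6],o,max_speed=40,threshold=12); rep(("176",hit))
hit=bot.movel(p-[0,0,12],o,max_speed=15,threshold=10); rep(("press",hit))
bot.dwell(0.3); rep("hold")
q=bot.get_state()["tcp_pos"]
bot.movel(q+[0,0,120],o,max_speed=120); rep("up")
bot.movel(q+np.r_[-180*YS,160],o,max_speed=200); rep("away")
s=imaging.capture("side");c=imaging.capture("scene")
cv2.imwrite("pics/c4.png",np.hstack([cv2.resize(c[110:260,190:390],(400,300),interpolation=2),cv2.resize(s[150:300,140:340],(400,300),interpolation=2)]))
cv2.imwrite("pics/scene4.png",c);cv2.imwrite("pics/side4.png",s)
```

```text
(168, False) 11.01 [509.7  50.7  74.8] [-0.4  0.7  0.6]
('176', False) 11.42 [510.3  52.7  64.8] [-0.4  0.3  0.1]
('press', True) 12.03 [510.7  52.4  59. ] [-0.9 -0.1  7.3]
hold 12.33 [510.7  52.4  59. ] [-1.3 -0.6  7.8]
up 13.49 [510.1  52.5 178.2] [0.1 0.7 0.1]
away 14.57 [ 454.1 -117.9  218.6] [ 0.1 -0.3 -0.3]
```

View pics/c4.png

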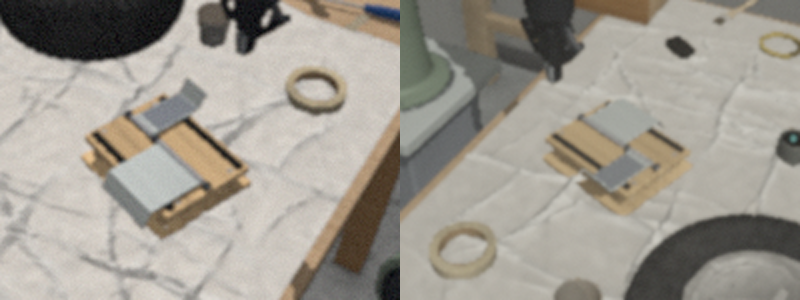

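The panel lies flat on the left. The hard stop came at z = 59.0 mm, exactly the expected top of the flat sheet. The lip points down beside the deck, and the stand and narrow panel look unmoved.

```bash
python3 -c "
from bench import bot
print(bot.sign_off())"
```

```text
the job is handed in; nothing more can be done
None
```

The wide panel was turned over the rod and now lies flat on the left half, bare back up; in the last views the narrow panel and stand look unmoved, the arm touches nothing, and the job was handed in after about 15 s (no verdict was shown).

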